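Load the embroidery machine's thread tray from the kitting rack

TASK

The plywood kitting rack holds the next job's four thread cones in needle order, counted from its red end. Move them onto the four pins of the machine's white thread tray in the same order counted from the tray's own red end (the cone next to the rack's red end goes next to the tray's red end, and so on), each standing upright, fully down on the felt and released. Keep the cones upright all the way: none may be knocked over or dropped on its side.

Things in the scene. Friction and masses are not known exactly. Their poses are not given: they have to be found in the camera images.
- cone_blue: blue thread cone (loose, about 0.14 kg): tapered wound body, 56 mm across at the foot, 44 mm at 86 mm height, grey tube end 24 mm across up to 97 mm. Origin at the centre of the underside, z up its axis. Hollow from below to 85 mm (bore 34 mm across at the foot, 22 mm at the top) to go over a pin. Stands on home_blue at the start; grip the wound body 60 to 75 mm above the origin.
- home_blue: the place on the kitting rack where the blue cone stands at the start: fixed cream felt disc, 68 mm across and 4 mm thick, with a wooden pin 8 mm in diameter rising to 74 mm above the origin. Origin at the centre of the disc's underside (on the rack's board), so the cone's underside is 4 mm above it.
- cone_yellow: yellow thread cone (loose, about 0.14 kg): tapered wound body, 56 mm across at the foot, 44 mm at 86 mm height, grey tube end 24 mm across up to 97 mm. Origin at the centre of the underside, z up its axis. Hollow from below to 85 mm (bore 34 mm across at the foot, 22 mm at the top) to go over a pin. Stands on home_yellow at the start; grip the wound body 60 to 75 mm above the origin.
- home_yellow: the place on the kitting rack where the yellow cone stands at the start: fixed cream felt disc, 68 mm across and 4 mm thick, with a wooden pin 8 mm in diameter rising to 74 mm above the origin. Origin at the centre of the disc's underside (on the rack's board), so the cone's underside is 4 mm above it.
- cone_green: green thread cone (loose, about 0.14 kg): tapered wound body, 56 mm across at the foot, 44 mm at 86 mm height, grey tube end 24 mm across up to 97 mm. Origin at the centre of the underside, z up its axis. Hollow from below to 85 mm (bore 34 mm across at the foot, 22 mm at the top) to go over a pin. Stands on home_green at the start; grip the wound body 60 to 75 mm above the origin.
- home_green: the place on the kitting rack where the green cone stands at the start: fixed cream felt disc, 68 mm across and 4 mm thick, with a wooden pin 8 mm in diameter rising to 74 mm above the origin. Origin at the centre of the disc's underside (on the rack's board), so the cone's underside is 4 mm above it.
- cone_white: white thread cone (loose, about 0.14 kg): tapered wound body, 56 mm across at the foot, 44 mm at 86 mm height, grey tube end 24 mm across up to 97 mm. Origin at the centre of the underside, z up its axis. Hollow from below to 85 mm (bore 34 mm across at the foot, 22 mm at the top) to go over a pin. Stands on home_white at the start; grip the wound body 60 to 75 mm above the origin.
- home_white: the place on the kitting rack where the white cone stands at the start: fixed cream felt disc, 68 mm across and 4 mm thick, with a wooden pin 8 mm in diameter rising to 74 mm above the origin. Origin at the centre of the disc's underside (on the rack's board), so the cone's underside is 4 mm above it.
- rack: plywood kitting rack (fixed), 100 (x) by 324 mm (y), board top at 30 mm, four cones in a row along y in any order. Origin on the bench under its centre, z up. Red end block at its +y end, brown one at -y (both 60 mm high). Places 1 to 4 from the red end: x = 0, y = +117, +39, -39, -117 mm. Turned up to 0.25 rad; left or right of the robot.
- stand: white steel thread tray (fixed), 105 (x) by 326 mm (y). Origin on the bench under its centre, z up. Red end plate at its -y end, white one at +y (both 40 mm high). Pins 1 to 4 from the red end: x = 0, y = -117, -39, +39, +117 mm; 8 mm thick, tips 90 mm high, each in a cream felt disc 68 mm across, top at 20 mm, where a cone's underside rests. Turned up to 0.25 rad; left or right of the robot.
There are look-alikes about, which are no part of the job. Several things have the shape of the cone_blue; the one meant has the colours described above. Of the things that look like the cone_yellow, the smaller one is meant.

How it is judged (in metres and radians):
At the end, for the whole second after the job is handed in: Each cone is on the tray pin with the same number from the red end as its starting place on the rack: within 14 mm of the pin along each tray axis, underside 17 to 26 mm above the tray's origin (felt at 20 mm), tilted under 0.12 rad, and at rest (((y of home_blue in the frame of rack between 0.097 and 0.137 m and y of cone_blue in the frame of stand between -0.131 and -0.103 m) or (y of home_blue in the frame of rack between 0.019 and 0.059 m and y of cone_blue in the frame of stand between -0.053 and -0.025 m) or (y of home_blue in the frame of rack between -0.059 and -0.019 m and y of cone_blue in the frame of stand between 0.025 and 0.053 m) or (y of home_blue in the frame of rack between -0.137 and -0.097 m and y of cone_blue in the frame of stand between 0.103 and 0.131 m)) and x of cone_blue in the frame of stand between -0.014 and 0.014 m and z of cone_blue in the frame of stand between 0.017 and 0.026 m and angle between each of cone_blue, cone_yellow, cone_green, cone_white's own z axis and vertical below 0.12 rad and linear speed of each of cone_blue, cone_yellow, cone_green, cone_white below 0.02 m/s and angular speed of each of cone_blue, cone_yellow, cone_green, cone_white below 0.3 rad/s and ((y of home_yellow in the frame of rack between 0.097 and 0.137 m and y of cone_yellow in the frame of stand between -0.131 and -0.103 m) or (y of home_yellow in the frame of rack between 0.019 and 0.059 m and y of cone_yellow in the frame of stand between -0.053 and -0.025 m) or (y of home_yellow in the frame of rack between -0.059 and -0.019 m and y of cone_yellow in the frame of stand between 0.025 and 0.053 m) or (y of home_yellow in the frame of rack between -0.137 and -0.097 m and y of cone_yellow in the frame of stand between 0.103 and 0.131 m)) and x of cone_yellow in the frame of stand between -0.014 and 0.014 m and z of cone_yellow in the frame of stand between 0.017 and 0.026 m and ((y of home_green in the frame of rack between 0.097 and 0.137 m and y of cone_green in the frame of stand between -0.131 and -0.103 m) or (y of home_green in the frame of rack between 0.019 and 0.059 m and y of cone_green in the frame of stand between -0.053 and -0.025 m) or (y of home_green in the frame of rack between -0.059 and -0.019 m and y of cone_green in the frame of stand between 0.025 and 0.053 m) or (y of home_green in the frame of rack between -0.137 and -0.097 m and y of cone_green in the frame of stand between 0.103 and 0.131 m)) and x of cone_green in the frame of stand between -0.014 and 0.014 m and z of cone_green in the frame of stand between 0.017 and 0.026 m and ((y of home_white in the frame of rack between 0.097 and 0.137 m and y of cone_white in the frame of stand between -0.131 and -0.103 m) or (y of home_white in the frame of rack between 0.019 and 0.059 m and y of cone_white in the frame of stand between -0.053 and -0.025 m) or (y of home_white in the frame of rack between -0.059 and -0.019 m and y of cone_white in the frame of stand between 0.025 and 0.053 m) or (y of home_white in the frame of rack between -0.137 and -0.097 m and y of cone_white in the frame of stand between 0.103 and 0.131 m)) and x of cone_white in the frame of stand between -0.014 and 0.014 m and z of cone_white in the frame of stand between 0.017 and 0.026 m); the robot touches nothing.
It fails at once if the blue cone is tipped over (more than 0.6 rad) (angle between cone_blue's own z axis and vertical above 0.6 rad).
It fails at once if the yellow cone is tipped over (more than 0.6 rad) (angle between cone_yellow's own z axis and vertical above 0.6 rad).
It fails at once if the green cone is tipped over (more than 0.6 rad) (angle between cone_green's own z axis and vertical above 0.6 rad).
It fails at once if the white cone is tipped over (more than 0.6 rad) (angle between cone_white's own z axis and vertical above 0.6 rad).
It also fails if it takes over 115 s, if anything falls off the work surface, if the arm or the gripper's body presses on something with over 40 N, if the wrist force passes 120 N, or if a joint passes its speed limit or range.

ROBOT

A 6-joint arm with a two-finger parallel gripper is mounted at the origin on the work surface. World frame = base frame: x ahead of the robot, y to its left, z up, the work surface at z = 0. Lengths are in mm, angles in rad, forces in N, time in s.
With the tool pointing down it reaches from about 275 to 750 mm from the base axis. Payload 10.2 kg.
Tool frame: the origin (TCP) lies midway between the tips of the shut fingers; the grasp point (between the pads) lies 19 mm behind it; z points along the fingers, y is the direction in which the jaws open and shut (so a half turn about z gives the same grasp; the last joint's range is limited). The gripper opens to 85 mm and grips with 20 to 120 N. Pads are 22 mm wide; open, the fingers measure 114 mm over their backs; the gripper's body (76 mm by 85 mm) begins 54 mm behind the grasp point. The pads swing forward as they close: fully open they stand 13 mm farther back than shut.
Start: joints at [0.957, 0.313, 1.498, -0, 1.331, -0.223], TCP at [200, 485.418, 231.294] pointing down, gripper open.
Joint ranges: [-2.94, 2.94], [-0.97, 2.17], [0.19, 2.56], [-1.23, 4.37], [0.02, 3.11], [-2.88, 2.88]. Speed limits (rad/s): [2.39, 2.39, 3.01, 3.14, 3.14, 3.14].

INTERFACE

Orientations are given as a unit quaternion [w, x, y, z].
In Python, from rig import sense, optics, ctrl gives the robot as it stands.
- The arm moves only by the tool play_rows, never from a script. Its argument "plan" is a list of rows, each a list of 7 numbers: the shift along the world's x, y, z in mm, then the turn, a rotation vector about the world's x, y, z in rad, then the opening, from -1 (shut) to 1 (fully open), so that 0 is half open. A call has 1 to 5 rows; each row shifts and turns the pose as measured when the row begins; what a row does not reach is not made up. A row lasts 1/12 s, in which the tool goes at most 41.7 mm and 7.16 degrees, less where a joint would pass 70% of its speed; a pose out of reach is approached as far as the arm can. A call is refused whole if a number of a shift passes 41.7 or a number of a turn 0.125, either way. A call with a gripper value outside its range is refused whole. The fingers move at their own pace and stop on an object; "grip_force" is the grip in N (left out, the last holds). Time passes only in rows, so rows that do not move let the fingers close. It gives the time, the measured TCP pose, the force and the opening at its end, in the units of the state.
- sense(): the state, without advancing time (a new reading comes with each control period).
- optics.capture(name): name is "scene" or "top" or "wrist"; returns a dict with "img" (384x512x3 uint8, blue, green, red), "fx", "fy", "cx", "cy" (pixels), "world_to_cam" (4x4, takes a point from world to camera coordinates). Camera axes: x right, y up, looking along -z (the intrinsics and any distortion apply to the point x, -y, -z); pixel columns grow to the right and rows downward; lengths in mm; the calibration is good to about 2 mm. The wrist camera is an equidistant fisheye: a pixel r from the principal point sees the ray r / f radians off the axis. A picture is of the moment at which its call begins. There is no depth.
- ctrl.finish_job(): hands the job in, once; it reports no verdict.
The state is a dict: "time_s": time; "joints": joint angles; "dq": joint speeds; "tau": joint torques, N m; "eef_pos": TCP position; "ee_rot": TCP orientation; "force": force on the tool from outside, world axes, zero at the start; "wrist_torque": the same for the moment, N m; "grip_width": opening from 0.0 (shut) to 1.0 (fully open).
Only numpy, scipy, OpenCV 4.12 (cv2) and the standard library are available. Lean on these libraries where they do the work, as an engineer would, in place of code of your own. Each camera call takes 0.05 s, during which the arm holds its last target. There are 200 camera calls.

## Working session

There is one attempt and no reset: what is moved stays moved. The work goes in short steps, Python scripts to look and compute and a tool call to move; the robot and the scene stay as the last step left them, time stands still between calls to the robot, and variables do not carry over. Pictures are saved under pics/ and viewed, about 12 in all and at most 16, crops included, and the job is handed in when it is done.

Besides the shell and the picture viewer there is one more tool, called after "Emit:" in YAML: its name, and indented under it one key for each argument. play_rows: Moves the arm, as the interface text tells. Its arguments: {"type":"object","properties":{"plan":{"type":"array"},"grip_force":{"type":"number"}},"required":["plan"]}

```bash
mkdir -p pics
python3 - <<'E'
from rig import sense, optics, ctrl
import cv2,numpy as np
s=sense();print(s)
for n in("scene","top"):
    c=optics.capture(n);cv2.imwrite(f"pics/{n}0.png",c["img"]);np.savez(f"{n}0.npz",**c)
    print(n,c["fx"],c["cx"],c["cy"],{k:v for k,v in c.items() if k not in("img","fx","fy","cx","cy")})
E
```

```text
{'time_s': 0.0, 'joints': array([ 9.56607654e-01,  3.13434845e-01,  1.49847349e+00, -1.08256139e-06,
        1.33098949e+00, -2.23391680e-01]), 'dq': array([-0.00086101, -0.0007477 ,  0.00096556, -0.00046463,  0.00120931,
       -0.000895  ]), 'tau': array([ 1.61810152e-03, -4.12257886e+01, -2.59748232e+01, -1.42800236e-04,
        4.04217106e-03,  1.59401247e-05]), 'eef_pos': array([199.83456562, 485.18981876, 230.72912765]), 'ee_rot': array([-2.64896635e-04,  1.94157296e-01,  9.80970193e-01, -5.96402629e-04]), 'force': array([ 0.87588757, -0.30385617,  0.45544557]), 'wrist_torque': array([ 0.00735833, -0.01186467,  0.000444  ]), 'grip_width': 1.000473671686296}
scene 487.8719878893964 261.57917223528443 192.358278175175 {'world_to_cam': array([[ 2.18305591e-01,  9.75783635e-01,  1.37465316e-02,
        -1.06201479e+02],
       [-6.54200196e-01,  1.35878408e-01,  7.44015565e-01,
         2.71013119e+02],
       [ 7.24130356e-01, -1.71415741e-01,  6.68020861e-01,
        -1.55322129e+03],
       [ 0.00000000e+00,  0.00000000e+00,  0.00000000e+00,
         1.00000000e+00]])}
top 449.5048862596742 262.78431901724815 190.3931344173406 {'world_to_cam': array([[-7.46486310e-03, -9.99832740e-01,  1.66963666e-02,
        -4.74089136e+00],
       [ 9.97225775e-01, -6.20670534e-03,  7.41770181e-02,
        -4.78771707e+02],
       [-7.40609818e-02,  1.72037684e-02,  9.97105311e-01,
        -1.07393710e+03],
       [ 0.00000000e+00,  0.00000000e+00,  0.00000000e+00,
         1.00000000e+00]])}
```

View pics/scene0.png

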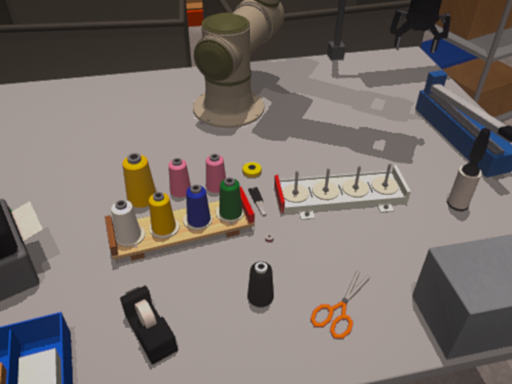

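View pics/top0.png

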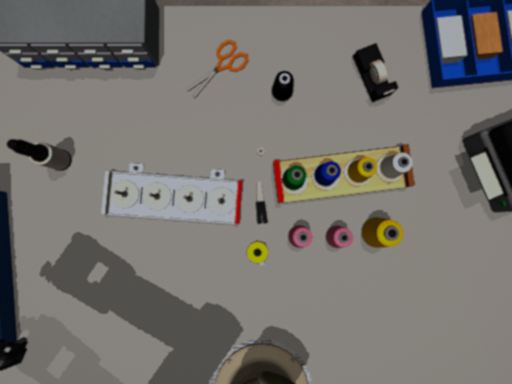

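The top view shows the rack at right, red end at about (279,180), holding green, blue, yellow and white in that order. The tray is at left, red plate at (240,201).

Possible mix-ups, by top-view pixel:
- **Yellow:** the small one at (362,168) is meant. The big one at (382,233) stands off the rack, and the tape at (257,252) is no cone.
- **Blue:** the cone at (327,173). The pink ones at (300,237) and (340,237) and the black one at (283,86) have the same shape.

Next I take one close crop and measure.

```bash
cat > h.py <<'E'
import numpy as np,cv2
def ray(c,u,v,z):
    W=np.array(c["world_to_cam"]);R=W[:3,:3];t=W[:3,3]
    d=R.T@np.array([(u-c["cx"])/c["fx"],-(v-c["cy"])/c["fy"],-1.]);o=-R.T@t
    return (o+d*(z-o[2])/d[2])[:2]
def proj(c,p):
    W=np.array(c["world_to_cam"]);q=W[:3,:3]@np.array(p)+W[:3,3]
    return c["cx"]-c["fx"]*q[0]/q[2],c["cy"]+c["fy"]*q[1]/q[2]
E
python3 - <<'E'
from h import *
c=np.load("top0.npz");im=c["img"]
hsv=cv2.cvtColor(im,cv2.COLOR_BGR2HSV)
red=cv2.inRange(hsv,(0,150,80),(6,255,255))|cv2.inRange(hsv,(174,150,80),(180,255,255))
n,l,s,ce=cv2.connectedComponentsWithStats(red)
for i in range(1,n):
    if s[i,4]>40:print("red",s[i],ce[i])
a=cv2.resize(im[150:240,95:250],None,fx=5,fy=5,interpolation=cv2.INTER_CUBIC)
b=cv2.resize(im[140:215,265:420],None,fx=5,fy=5,interpolation=cv2.INTER_CUBIC)
cv2.imwrite("pics/a.png",a[:, :]);cv2.imwrite("pics/b.png",b)
E
```

```text
red [274 160   9  42 238] [278.08403361 180.55462185]
red [235 180   7  44 164] [238.26219512 201.42682927]
```

View pics/a.png

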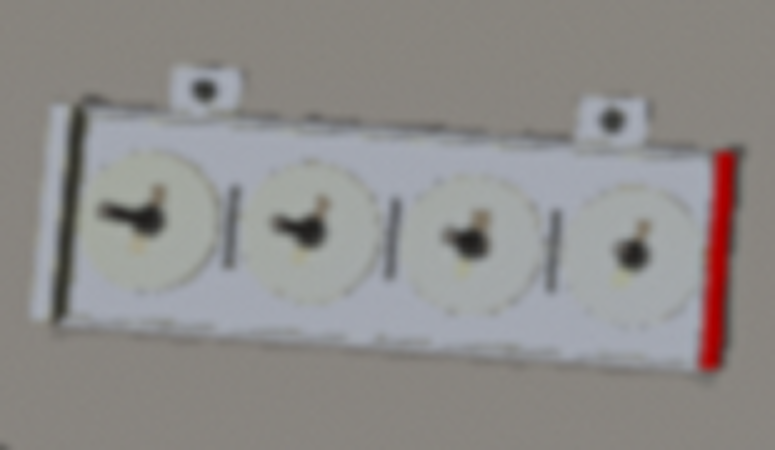

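View pics/b.png

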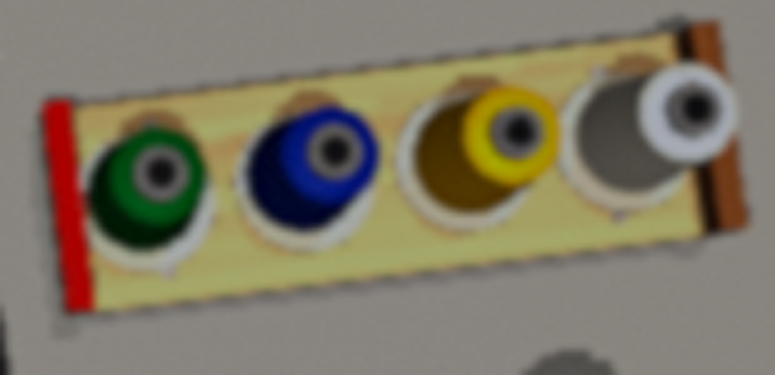

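```bash
cat > m.py <<'E'
from h import *
c=np.load("top0.npz")
def fit(pts,ox,oy,z,sgn):
    P=np.array([ray(c,(x+.5)/5-.5+ox,(y+.5)/5-.5+oy,z) for x,y in pts]);print(P.round(1))
    k=np.array([117,39,-39,-117.])*sgn
    m=P.mean(0);d=((P-m)*k[:,None]).sum(0)/(k@k);print("scale",np.linalg.norm(d))
    yaw=np.arctan2(-d[0],d[1]);d/=np.linalg.norm(d)
    Q=m+k[:,None]*d;print("yaw",yaw,"center",m.round(1));print(Q.round(1),"res",(P-Q).round(1).tolist());return Q
fit([(633,256),(472,245),(310,232),(148,222)],95,150,20,-1)
fit([(161,173),(335,151),(518,132),(695,108)],265,140,131,1)
E
python3 m.py
```

```text
[[454.   92.7]
 [459.8 170.3]
 [466.6 248.3]
 [471.9 326.1]]
scale 1.000815338158028
yaw -0.0777555413272623 center [463.1 209.4]
[[454.   92.7]
 [460.  170.5]
 [466.1 248.2]
 [472.2 326. ]] res [[-0.0, -0.0], [-0.2, -0.2], [0.5, 0.1], [-0.2, 0.1]]
[[ 505.3  -80.7]
 [ 514.6 -157.1]
 [ 522.5 -237.8]
 [ 532.7 -316.2]]
scale 1.0157834170928395
yaw 0.11407623060878573 center [ 518.8 -197.9]
[[ 505.5  -81.7]
 [ 514.4 -159.2]
 [ 523.2 -236.7]
 [ 532.1 -314.2]] res [[-0.2, 1.0], [0.2, 2.1], [-0.7, -1.1], [0.6, -2.0]]
```

Grip order from the red end is green, blue, yellow, white, and the crop confirms those are the rack cones. I'll use one jaw direction for everything, roughly along world x. Now moving towards green at about (505,-81).

Emit:
play_rows:
  plan:
    - [10,-38,0,0,0,-0.118,1]
    - [10,-38,0,0,0,-0.118,1]
    - [10,-38,0,0,0,-0.118,1]
    - [10,-38,0,0,0,-0.118,1]
    - [10,-38,0,0,0,-0.118,1]
  grip_force: 40

```text
time_s: 0.52
eef_pos: [247.8, 292.3, 227.4]
ee_rot: [-0.002, 0.477, 0.879, -0.002]
force: [1.2, -0.6, 1.1]
grip_width: 1.0
```

Emit:
play_rows:
  plan:
    - [20,-36,0,0,0,-0.118,1]
    - [20,-36,0,0,0,-0.118,1]
    - [20,-36,0,0,0,-0.118,1]
    - [20,-36,0,0,0,-0.118,1]
    - [20,-36,0,0,0,-0.118,1]

```text
time_s: 0.93
eef_pos: [344.6, 107.3, 227.2]
ee_rot: [-0.002, 0.721, 0.693, -0.001]
force: [1.3, 0.8, -1.2]
grip_width: 1.0
```

Emit:
play_rows:
  plan:
    - [26,-30,0,0,0,0.04,1]
    - [26,-30,0,0,0,0.04,1]
    - [26,-30,0,0,0,0,1]
    - [26,-30,0,0,0,0,1]
    - [26,-30,0,0,0,0,1]

```text
time_s: 1.35
eef_pos: [477.1, -53.2, 226.9]
ee_rot: [-0.002, 0.696, 0.718, -0.001]
force: [0.1, 0.7, 0.4]
grip_width: 1.001
```

Emit:
play_rows:
  plan:
    - [28,-35,0,0,0,0,1]
    - [0,0,0,0,0,0,1]
    - [0,0,0,0,0,0,1]

```text
time_s: 1.6
eef_pos: [505.5, -91.8, 224.3]
ee_rot: [-0.003, 0.698, 0.716, -0.001]
force: [-0.6, 0.8, -0.4]
grip_width: 0.999
```

Run:
```python
from rig import sense, optics
import cv2,numpy as np
print(sense()['eef_pos'],sense()['ee_rot'])
c=optics.capture("wrist");cv2.imwrite("pics/w1.png",c["img"]);np.savez("w1.npz",**c);print(c["fx"],c["cx"],c["cy"],c["world_to_cam"])
```

```text
[505.47250791 -91.81773436 224.31751428] [-0.00318073  0.69824227  0.71585298 -0.00145939]
297.3186396354542 254.94420634762466 193.482947686995 [[ 9.99663785e-01  2.52769309e-02 -5.77873348e-03 -5.01338385e+02]
 [-2.58263121e-02  9.50836378e-01 -3.08614943e-01  1.38279618e+02]
 [-2.30620857e-03  3.08660426e-01  9.51169503e-01 -3.43700993e+02]
 [ 0.00000000e+00  0.00000000e+00  0.00000000e+00  1.00000000e+00]]
```

View pics/w1.png

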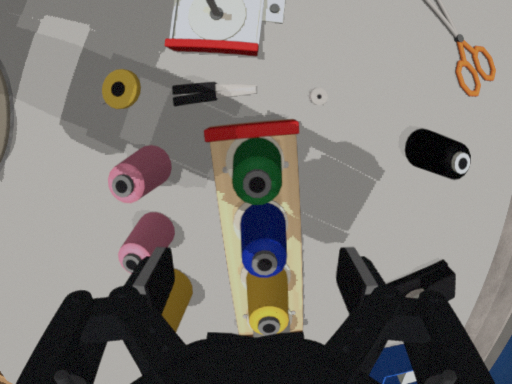

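Wrist view: green's tube top is at (258,184), blue's at (264,264), yellow's at (269,326). Casting these rays as a second measurement.

```bash
cat >> h.py <<'E'
def fray(c,u,v,z):
    W=np.array(c["world_to_cam"]);R=W[:3,:3];o=-R.T@W[:3,3]
    x,y=(u-c["cx"])/c["fx"],(v-c["cy"])/c["fy"];r=np.hypot(x,y);k=np.sin(r)/r if r>0 else 1
    d=R.T@np.array([x*k,-y*k,-np.cos(r)])
    return (o+d*(z-o[2])/d[2])[:2]
E
python3 - <<'E'
from h import *
c=np.load("w1.npz")
for p in[(258,184),(264,264),(269,326)]:print(fray(c,*p,131).round(1))
s=np.load("scene0.npz")
im=cv2.resize(s["img"][165:265,95:260],None,fx=4,fy=4);cv2.imwrite("pics/s.png",im)
E
```

```text
[506.8 -80.9]
[ 514.6 -157.3]
[ 523.1 -236.1]
```

Both measurements agree within about 1 mm. Descending on green to TCP z of about 80.

Emit:
play_rows:
  plan:
    - [1,11,-20,0,0,0,1]
    - [0,0,-30,0,0,0,1]
    - [0,0,-35,0,0,0,1]
    - [0,0,-30,0,0,0,1]
    - [0,0,0,0,0,0,1]

```text
time_s: 2.07
eef_pos: [504.0, -75.7, 108.1]
ee_rot: [-0.001, 0.697, 0.717, -0.0]
force: [0.0, 0.8, -0.3]
grip_width: 1.005
```

Emit:
play_rows:
  plan:
    - [2,-5,-25,0,0,0,1]
    - [0,0,0,0,0,0,-1]
    - [0,0,0,0,0,0,-1]
    - [0,0,0,0,0,0,-1]
    - [0,0,0,0,0,0,-1]

```text
time_s: 2.48
eef_pos: [506.9, -78.1, 90.0]
ee_rot: [0.002, 0.695, 0.719, 0.001]
force: [0.4, 0.3, -0.9]
grip_width: 0.539
```

Grip is a bit high (about 74 mm up), so I'll reopen and go lower.

Emit:
play_rows:
  plan:
    - [0,0,0,0,0,0,0.7]
    - [0,-3,-5,0,0,0,0.7]
    - [0,0,-7,0,0,0,0.7]
    - [0,0,0,0,0,0,-1]
    - [0,0,0,0,0,0,-1]

```text
time_s: 2.9
eef_pos: [508.5, -81.6, 81.1]
ee_rot: [0.005, 0.695, 0.719, 0.002]
force: [-0.6, 0.2, 1.0]
grip_width: 0.578
```

Emit:
play_rows:
  plan:
    - [0,0,0,0,0,0,-1]
    - [0,0,0,0,0,0,-1]
    - [0,0,0,0,0,0,-1]

```text
time_s: 3.15
eef_pos: [508.8, -81.8, 81.6]
ee_rot: [0.005, 0.695, 0.719, 0.002]
force: [-0.3, 1.1, -0.2]
grip_width: 0.552
```

Emit:
play_rows:
  plan:
    - [0,0,20,0,0,0,-1]
    - [0,0,35,0.004,0.01,0,-1]
    - [0,0,38,0,0,0,-1]
    - [0,0,35,0,0,0,-1]
    - [0,0,10,0,0,0,-1]
  grip_force: 45

```text
time_s: 3.57
eef_pos: [505.0, -80.4, 220.5]
ee_rot: [-0.006, 0.695, 0.719, -0.002]
force: [0.6, 0.5, 0.0]
grip_width: 0.544
```

Emit:
play_rows:
  plan:
    - [-5,15,4,0,0,0,-1]
    - [-10,33,2,0,0,0,-1]
    - [-11,36,2,0,0,0,-1]
    - [-11,36,0,0,0,0,-1]
    - [-8,25,0,0,0,0,-1]

```text
time_s: 3.98
eef_pos: [457.4, 67.4, 229.1]
ee_rot: [-0.005, 0.698, 0.716, -0.002]
force: [-0.1, 0.7, -1.2]
grip_width: 0.549
```

Emit:
play_rows:
  plan:
    - [-2,15,-10,-0.002,-0.006,0,-1]
    - [-1,6,-20,0,0,0,-1]
    - [0,0,-10,0,0,0,-1]
    - [0,0,0,0,0,0,-1]

```text
time_s: 4.32
eef_pos: [448.4, 97.6, 185.6]
ee_rot: [-0.004, 0.695, 0.719, -0.001]
force: [-0.6, 0.3, -1.4]
grip_width: 0.551
```

Emit:
play_rows:
  plan:
    - [5,-5,-10,0,-0.004,0,-1]
    - [0,0,-10,0,0,0,-1]
    - [0,0,0,0,0,0,-1]

```text
time_s: 4.57
eef_pos: [451.7, 93.9, 163.9]
ee_rot: [-0.004, 0.695, 0.719, -0.001]
force: [-0.7, 1.1, -0.9]
grip_width: 0.541
```

Run:
```python
from rig import sense, optics
import cv2,numpy as np
s=sense();print(s['eef_pos'],s['ee_rot'])
c=optics.capture("scene");a=c["img"][90:250,90:420];cv2.imwrite("pics/p1.png",cv2.resize(a,None,fx=2.4,fy=2.4))
```

```text
[451.65413604  93.91907898 163.88783808] [-0.00359144  0.69497137  0.71902792 -0.00086328]
```

View pics/p1.png

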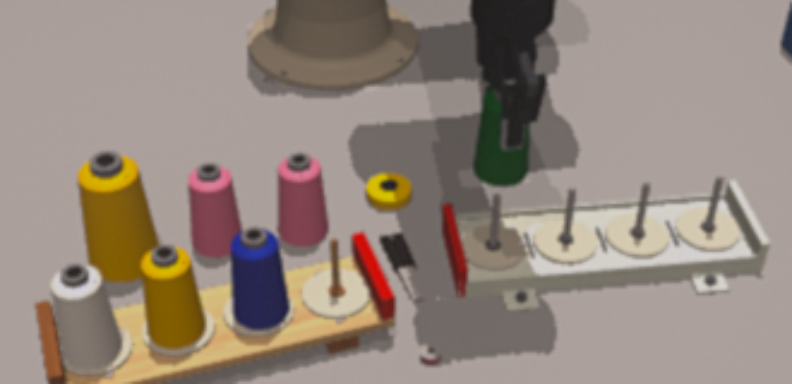

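The scene view shows green held upright above pin 1, with the other cones still in place. Lowering it.

Emit:
play_rows:
  plan:
    - [2,-1,-25,0,-0.003,0,-1]
    - [0,0,-30,0,0,0,-1]
    - [0,0,-22,0,0,0,-1]
    - [0,0,-8,0,0,0,-1]
    - [0,0,0,0,0,0,-1]

```text
time_s: 5.03
eef_pos: [455.8, 93.0, 80.6]
ee_rot: [0.001, 0.696, 0.718, 0.003]
force: [0.6, -0.5, -0.7]
grip_width: 0.547
```

Emit:
play_rows:
  plan:
    - [-2,0,-6,0,0,0,-1]
    - [0,0,-4,0,0,0,-1]
    - [0,0,-2,0,0,0,-1]
    - [0,0,0,0,0,0,-1]

```text
time_s: 5.37
eef_pos: [455.5, 93.0, 71.2]
ee_rot: [0.003, 0.696, 0.718, 0.005]
force: [-0.9, -0.1, -1.6]
grip_width: 0.547
```

Emit:
play_rows:
  plan:
    - [-1,0,-4,0,0,0,-1]
    - [0,0,-2,0,0,0,-1]
    - [0,0,0,0,0,0,-1]

```text
time_s: 5.62
eef_pos: [455.6, 93.2, 67.8]
ee_rot: [0.004, 0.695, 0.718, 0.006]
force: [0.6, 0.1, -1.2]
grip_width: 0.546
```

Emit:
play_rows:
  plan:
    - [0,0,-1,0,0,0,1]
    - [0,0,0,0,0,0,1]
    - [0,0,0,0,0,0,1]
    - [0,0,0,0,0,0,1]
    - [0,0,20,0,0.01,0,1]

```text
time_s: 6.03
eef_pos: [454.3, 93.2, 85.1]
ee_rot: [-0.001, 0.696, 0.718, 0.001]
force: [-0.7, 0.4, -0.5]
grip_width: 1.001
```

Emit:
play_rows:
  plan:
    - [0,0,35,0,0,0,1]
    - [0,0,38,0,0,0,1]
    - [0,-10,30,0,0,0,1]
    - [8,-30,0,0,0,0,1]
    - [9,-38,0,0,0,0,1]

```text
time_s: 6.45
eef_pos: [470.4, 17.5, 195.5]
ee_rot: [-0.0, 0.693, 0.721, 0.002]
force: [1.0, 0.5, -0.3]
grip_width: 1.0
```

Emit:
play_rows:
  plan:
    - [9,-38,0,0,0,0,1]
    - [9,-38,0,0,0,0,1]
    - [9,-38,0,0,0,0,1]
    - [8,-30,0,0,0,0,1]
    - [2,-10,0,0,0,0,1]

```text
time_s: 6.87
eef_pos: [508.8, -147.6, 197.2]
ee_rot: [0.002, 0.693, 0.721, 0.003]
force: [-0.6, 0.9, 0.0]
grip_width: 0.995
```

Emit:
play_rows:
  plan:
    - [4,-6,-15,0,0,0,1]
    - [0,0,-35,0,0,0,1]
    - [0,0,-30,0,0,0,1]
    - [0,0,-12,0,0,0,1]
    - [0,0,0,0,0,0,1]

```text
time_s: 7.28
eef_pos: [513.1, -156.5, 102.0]
ee_rot: [0.004, 0.695, 0.719, 0.003]
force: [-0.4, -0.5, -0.3]
grip_width: 1.001
```

Emit:
play_rows:
  plan:
    - [1,-1,-14,0,0.008,0,1]
    - [0,0,-8,0,0,0,1]
    - [0,0,0,0,0,0,1]
    - [0,0,0,0,0,0,-1]
    - [0,0,0,0,0,0,-1]

```text
time_s: 7.7
eef_pos: [515.0, -156.2, 81.8]
ee_rot: [0.002, 0.694, 0.72, 0.001]
force: [-0.1, -0.4, 0.9]
grip_width: 0.748
```

Emit:
play_rows:
  plan:
    - [0,0,0,0,0,0,-1]
    - [0,0,0,0,0,0,-1]
    - [0,0,0,0,0,0,-1]
    - [0,0,0,0,0,0,-1]

```text
time_s: 8.03
eef_pos: [515.9, -156.4, 84.6]
ee_rot: [0.004, 0.694, 0.72, 0.002]
force: [-0.4, 0.9, -0.3]
grip_width: 0.538
```

Emit:
play_rows:
  plan:
    - [0,0,20,0,0,0,-1]
    - [0,0,35,0,0.005,0,-1]
    - [0,0,35,0,0,0,-1]
    - [0,0,32,0,0,0,-1]
    - [-2,12,8,0,0,0,-1]

```text
time_s: 8.45
eef_pos: [511.1, -144.0, 216.6]
ee_rot: [-0.002, 0.695, 0.719, -0.001]
force: [0.7, 0.4, -1.2]
grip_width: 0.538
```

Emit:
play_rows:
  plan:
    - [-5,32,0,0,0,0,-1]
    - [-6,38,0,0,0,0,-1]
    - [-6,38,0,0,0,0,-1]
    - [-6,38,0,0,0,0,-1]
    - [-6,38,0,0,0,0,-1]

```text
time_s: 8.87
eef_pos: [480.3, 42.8, 217.9]
ee_rot: [0.001, 0.698, 0.716, -0.0]
force: [0.5, -0.2, -1.5]
grip_width: 0.543
```

Remaining to pin 2: (-20, +128).

Emit:
play_rows:
  plan:
    - [-6,37,0,0,0,0,-1]
    - [-6,37,0,0,0,0,-1]
    - [-5,28,0,0,0,0,-1]
    - [-2,10,0,0,0,0,-1]
    - [0,0,0,0,0,0,-1]

```text
time_s: 9.28
eef_pos: [454.8, 167.4, 215.6]
ee_rot: [-0.001, 0.696, 0.718, -0.001]
force: [0.9, -1.0, -1.4]
grip_width: 0.534
```

Emit:
play_rows:
  plan:
    - [5,3,-25,0,0,0,-1]
    - [0,0,-30,0,0,0,-1]
    - [0,0,-10,0,0,0,-1]
    - [0,0,0,0,0,0,-1]

```text
time_s: 9.62
eef_pos: [459.3, 170.0, 148.0]
ee_rot: [-0.001, 0.695, 0.719, -0.001]
force: [-0.8, 0.1, -0.4]
grip_width: 0.535
```

Underside is now at about 97, just above the pin tip and centred.

Emit:
play_rows:
  plan:
    - [0,1,-20,0,0,0,-1]
    - [0,0,-25,0,0,0,-1]
    - [0,0,-15,0,0,0,-1]
    - [0,0,-6,0,0,0,-1]
    - [0,0,0,0,0,0,-1]

```text
time_s: 10.03
eef_pos: [460.7, 167.9, 81.5]
ee_rot: [0.0, 0.696, 0.718, 0.0]
force: [-1.2, -0.4, -1.4]
grip_width: 0.539
```

Emit:
play_rows:
  plan:
    - [0,2,-5,0,0,0,-1]
    - [0,0,-4,0,0,0,-1]
    - [0,0,-2,0,0,0,-1]
    - [0,0,-1,0,0,0,-1]
    - [0,0,0,0,0,0,-1]

```text
time_s: 10.45
eef_pos: [462.9, 169.6, 72.0]
ee_rot: [0.002, 0.697, 0.717, 0.002]
force: [-0.0, 0.7, -0.9]
grip_width: 0.537
```

Emit:
play_rows:
  plan:
    - [-2,1,-3,0,0,0,-1]
    - [0,0,-2,0,0,0,-1]
    - [0,0,0,0,0,0,-1]

```text
time_s: 10.7
eef_pos: [461.9, 171.0, 69.9]
ee_rot: [0.004, 0.697, 0.717, 0.004]
force: [0.1, -0.1, -0.5]
grip_width: 0.534
```

Emit:
play_rows:
  plan:
    - [0,0,-1,0,0,0,1]
    - [0,0,0,0,0,0,1]
    - [0,0,0,0,0,0,1]
    - [0,0,0,0,0,0,1]
    - [0,0,20,0,0.008,0,1]

```text
time_s: 11.12
eef_pos: [460.1, 171.1, 86.7]
ee_rot: [-0.001, 0.697, 0.717, -0.001]
force: [-0.8, -0.7, -0.0]
grip_width: 0.999
```

Emit:
play_rows:
  plan:
    - [0,0,35,0,0,0,1]
    - [0,0,38,0,0,0,1]
    - [0,-10,32,0,0,0,1]
    - [5,-32,0,0,0,0,1]
    - [6,-38,0,0,0,0,1]

```text
time_s: 11.53
eef_pos: [470.0, 93.4, 198.5]
ee_rot: [-0.0, 0.694, 0.72, 0.0]
force: [-0.3, 0.1, -0.7]
grip_width: 1.001
```

Emit:
play_rows:
  plan:
    - [6,-38,0,0,0,0,1]
    - [6,-38,0,0,0,0,1]
    - [6,-38,0,0,0,0,1]
    - [6,-38,0,0,0,0,1]
    - [6,-38,0,0,0,0,1]

```text
time_s: 11.95
eef_pos: [500.1, -104.6, 200.3]
ee_rot: [0.002, 0.692, 0.721, 0.001]
force: [0.5, 0.5, -0.7]
grip_width: 0.997
```

Remaining to yellow: (23, -132).

Emit:
play_rows:
  plan:
    - [6,-38,0,0,0,0,1]
    - [7,-38,0,0,0,0,1]
    - [5,-30,0,0,0,0,1]
    - [2,-10,0,0,0,0,1]
    - [0,0,0,0,0,0,1]

```text
time_s: 12.37
eef_pos: [519.3, -233.6, 198.7]
ee_rot: [0.001, 0.695, 0.719, 0.001]
force: [0.3, 1.2, 0.1]
grip_width: 1.0
```

Run:
```python
from rig import sense, optics
import cv2,numpy as np
s=sense();print(s['eef_pos'],s['ee_rot'])
c=optics.capture("wrist");cv2.imwrite("pics/w2.png",c["img"]);np.savez("w2.npz",**c)
```

```text
[ 519.3499142  -233.56520427  198.7229261 ] [0.00144238 0.69524189 0.71877366 0.00102914]
```

View pics/w2.png

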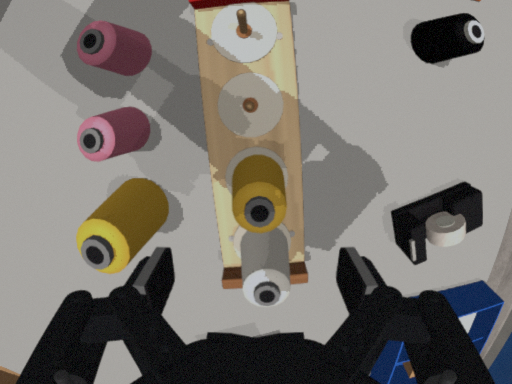

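Wrist view: yellow's tube top is at (259,212) and white's at (267,293). The big yellow at (100,253) is well clear of the left finger.

Run:
```python
from h import *
c=np.load("w2.npz")
for p in[(259,212),(267,293)]:print(fray(c,*p,131).round(1))
print(fray(c,100,253,150))
```

```text
[ 522.5 -237.5]
[ 532.5 -313.7]
[ 394.38733471 -271.57486155]
```

Emit:
play_rows:
  plan:
    - [3,-3,-15,0,0,0,1]
    - [0,0,-35,0,0,0,1]
    - [0,0,-30,0,0,0,1]
    - [0,0,-12,0,0,0,1]
    - [0,0,0,0,0,0,1]

```text
time_s: 12.83
eef_pos: [522.6, -227.4, 105.3]
ee_rot: [0.002, 0.693, 0.721, 0.002]
force: [-0.6, 1.1, -0.1]
grip_width: 0.999
```

Emit:
play_rows:
  plan:
    - [0,-9,-8,0,0.004,0,1]
    - [0,-1,-12,0,0,0,1]
    - [0,0,-6,0,0,0,1]
    - [0,0,0,0,0,0,1]

```text
time_s: 13.17
eef_pos: [523.8, -235.4, 79.6]
ee_rot: [0.002, 0.691, 0.723, 0.001]
force: [0.3, 0.1, 0.9]
grip_width: 0.998
```

Emit:
play_rows:
  plan:
    - [0,-2,0,0,0,0,-1]
    - [0,0,0,0,0,0,-1]
    - [0,0,0,0,0,0,-1]
    - [0,0,0,0,0,0,-1]
    - [0,0,0,0,0,0,-1]

```text
time_s: 13.58
eef_pos: [524.6, -238.1, 81.6]
ee_rot: [0.004, 0.691, 0.722, 0.001]
force: [-0.0, -0.4, -1.6]
grip_width: 0.535
```

Emit:
play_rows:
  plan:
    - [0,0,0,0,0,0,-1]
    - [0,0,0,0,0,0,-1]

```text
time_s: 13.75
eef_pos: [524.6, -238.0, 81.7]
ee_rot: [0.004, 0.691, 0.722, 0.001]
force: [-0.3, 0.1, -1.0]
grip_width: 0.536
```

Emit:
play_rows:
  plan:
    - [0,0,20,0,0,0,-1]
    - [0,0,35,0,0.004,0,-1]
    - [0,0,35,0,0,0,-1]
    - [0,0,34,0,0,0,-1]
    - [-2,12,10,0,0,0,-1]

```text
time_s: 14.17
eef_pos: [519.4, -224.9, 216.1]
ee_rot: [-0.003, 0.692, 0.722, -0.001]
force: [1.0, -1.1, -0.8]
grip_width: 0.539
```

Emit:
play_rows:
  plan:
    - [-4,32,0,0,0,0,-1]
    - [-4,38,0,0,0,0,-1]
    - [-4,38,0,0,0,0,-1]
    - [-4,38,0,0,0,0,-1]
    - [-4,38,0,0,0,0,-1]

```text
time_s: 14.58
eef_pos: [497.1, -37.6, 216.7]
ee_rot: [-0.001, 0.695, 0.719, -0.001]
force: [1.1, -0.1, -0.8]
grip_width: 0.537
```

Emit:
play_rows:
  plan:
    - [-4,38,0,0,0,0,-1]
    - [-4,38,0,0,0,0,-1]
    - [-4,38,0,0,0,0,-1]
    - [-4,38,0,0,0,0,-1]
    - [-4,38,0,0,0,0,-1]

```text
time_s: 15.0
eef_pos: [470.8, 163.2, 213.5]
ee_rot: [-0.003, 0.695, 0.719, -0.002]
force: [1.0, 0.5, -1.6]
grip_width: 0.537
```

Emit:
play_rows:
  plan:
    - [-1,35,0,0,0,0,-1]
    - [0,28,0,0,0,0,-1]
    - [0,10,0,0,0,0,-1]
    - [0,0,-10,0,0,0,-1]
    - [0,0,-10,0,0,0,-1]

```text
time_s: 15.42
eef_pos: [464.4, 247.1, 190.4]
ee_rot: [-0.004, 0.692, 0.722, -0.003]
force: [0.2, 0.5, -2.9]
grip_width: 0.538
```

Emit:
play_rows:
  plan:
    - [2,1,-20,0,-0.006,0,-1]
    - [0,0,-20,0,0,0,-1]
    - [0,0,0,0,0,0,-1]

```text
time_s: 15.67
eef_pos: [464.9, 244.2, 144.3]
ee_rot: [-0.003, 0.693, 0.721, -0.003]
force: [-0.2, -0.8, -1.4]
grip_width: 0.54
```

Emit:
play_rows:
  plan:
    - [1,4,-18,0,-0.003,0,-1]
    - [0,0,-22,0,0,0,-1]
    - [0,0,-15,0,0,0,-1]
    - [0,1,-6,0,0,0,-1]
    - [0,0,0,0,0,0,-1]

```text
time_s: 16.08
eef_pos: [466.5, 243.1, 80.7]
ee_rot: [-0.002, 0.696, 0.718, -0.003]
force: [-0.5, 0.6, -2.0]
grip_width: 0.537
```

Emit:
play_rows:
  plan:
    - [0,4,-5,0,0,0,-1]
    - [0,1,-4,0,0,0,-1]
    - [0,0,-3,0,0,0,-1]
    - [0,0,-1,0,0,0,-1]
    - [0,0,0,0,0,0,-1]

```text
time_s: 16.5
eef_pos: [468.4, 247.8, 69.6]
ee_rot: [-0.001, 0.696, 0.718, -0.001]
force: [0.7, -0.3, -1.5]
grip_width: 0.534
```

Emit:
play_rows:
  plan:
    - [-2,0,-3,0,0,0,-1]
    - [0,0,-1,0,0,0,-1]
    - [0,0,0,0,0,0,-1]

```text
time_s: 16.75
eef_pos: [467.2, 248.3, 67.7]
ee_rot: [0.0, 0.696, 0.718, 0.0]
force: [-0.8, 0.5, -1.8]
grip_width: 0.537
```

Emit:
play_rows:
  plan:
    - [0,0,-1,0,0,0,1]
    - [0,0,0,0,0,0,1]
    - [0,0,0,0,0,0,1]
    - [0,0,0,0,0,0,1]
    - [0,0,20,0,0.004,0,1]

```text
time_s: 17.17
eef_pos: [465.7, 248.0, 84.5]
ee_rot: [-0.002, 0.696, 0.718, -0.003]
force: [-0.2, 0.6, -0.9]
grip_width: 1.003
```

Emit:
play_rows:
  plan:
    - [0,0,35,0,0,0,1]
    - [0,0,38,0,0,0,1]
    - [0,-10,32,0,0,0,1]
    - [4,-32,0,0,0,0,1]
    - [4,-38,0,0,0,0,1]

```text
time_s: 17.58
eef_pos: [472.8, 170.3, 196.6]
ee_rot: [-0.002, 0.693, 0.721, -0.002]
force: [0.5, 0.2, -1.0]
grip_width: 1.001
```

Emit:
play_rows:
  plan:
    - [5,-38,0,0,0,0,1]
    - [5,-38,0,0,0,0,1]
    - [5,-38,0,0,0,0,1]
    - [5,-38,0,0,0,0,1]
    - [5,-38,0,0,0,0,1]

```text
time_s: 18.0
eef_pos: [497.6, -27.3, 199.0]
ee_rot: [0.001, 0.692, 0.722, 0.0]
force: [0.3, -0.2, -0.1]
grip_width: 1.005
```

Emit:
play_rows:
  plan:
    - [5,-38,0,0,0,0,1]
    - [5,-38,0,0,0,0,1]
    - [5,-38,0,0,0,0,1]
    - [5,-38,0,0,0,0,1]
    - [5,-38,0,0,0,0,1]

```text
time_s: 18.42
eef_pos: [521.7, -227.5, 199.6]
ee_rot: [0.001, 0.692, 0.722, 0.001]
force: [0.2, 0.7, -0.2]
grip_width: 0.999
```

Emit:
play_rows:
  plan:
    - [5,-36,0,0,0,0,1]
    - [4,-28,0,0,0,0,1]
    - [1,-10,-10,0,0,0,1]
    - [0,0,-20,0,0,0,1]
    - [0,0,-5,0,0,0,1]

```text
time_s: 18.83
eef_pos: [530.7, -313.5, 162.3]
ee_rot: [0.003, 0.695, 0.719, 0.0]
force: [-0.9, 0.5, -0.4]
grip_width: 0.996
```

Emit:
play_rows:
  plan:
    - [1,-1,-20,0,0.004,0,1]
    - [0,-1,-25,0,0,0,1]
    - [0,-2,-22,0,0,0,1]
    - [0,-1,-6,0,0,0,1]
    - [0,0,0,0,0,0,1]

```text
time_s: 19.25
eef_pos: [531.6, -314.3, 86.2]
ee_rot: [0.0, 0.694, 0.72, -0.001]
force: [-0.8, 0.2, 1.0]
grip_width: 1.003
```

Emit:
play_rows:
  plan:
    - [0,0,-6,0,0,0,1]
    - [0,0,0,0,0,0,-1]
    - [0,0,0,0,0,0,-1]
    - [0,0,0,0,0,0,-1]
    - [0,0,0,0,0,0,-1]

```text
time_s: 19.67
eef_pos: [533.5, -313.8, 84.6]
ee_rot: [0.003, 0.693, 0.721, -0.001]
force: [0.2, -0.1, -0.6]
grip_width: 0.536
```

Emit:
play_rows:
  plan:
    - [0,0,0,0,0,0,-1]
    - [0,0,0,0,0,0,-1]
    - [0,0,0,0,0,0,-1]

```text
time_s: 19.92
eef_pos: [533.7, -313.8, 85.6]
ee_rot: [0.004, 0.693, 0.721, -0.0]
force: [0.1, 1.0, -0.8]
grip_width: 0.533
```

Emit:
play_rows:
  plan:
    - [0,0,20,0,0,0,-1]
    - [0,0,35,0,0.004,0,-1]
    - [0,0,35,0,0,0,-1]
    - [0,0,34,0,0,0,-1]
    - [-2,12,10,0,0,0,-1]

```text
time_s: 20.33
eef_pos: [528.9, -301.2, 220.2]
ee_rot: [-0.003, 0.694, 0.72, -0.002]
force: [-0.4, 0.0, -0.4]
grip_width: 0.532
```

Emit:
play_rows:
  plan:
    - [-3,32,0,0,0,0,-1]
    - [-3,38,0,0,0,0,-1]
    - [-3,38,0,0,0,0,-1]
    - [-3,38,0,0,0,0,-1]
    - [-3,38,0,0,0,0,-1]

```text
time_s: 20.75
eef_pos: [512.7, -116.8, 224.2]
ee_rot: [0.002, 0.697, 0.717, -0.002]
force: [1.3, -0.3, -1.5]
grip_width: 0.532
```

Emit:
play_rows:
  plan:
    - [-3,38,0,0,0,0,-1]
    - [-3,38,0,0,0,0,-1]
    - [-3,38,0,0,0,0,-1]
    - [-3,38,0,0,0,0,-1]
    - [-3,38,0,0,0,0,-1]

```text
time_s: 21.17
eef_pos: [494.8, 81.8, 225.0]
ee_rot: [0.003, 0.698, 0.716, -0.002]
force: [1.9, 0.0, -0.6]
grip_width: 0.533
```

Emit:
play_rows:
  plan:
    - [-3,38,1,0,0,0,-1]
    - [-3,38,1,0,0,0,-1]
    - [-3,38,1,0,0,0,-1]
    - [-3,38,1,0,0,0,-1]
    - [-2,30,0,0,0,0,-1]

```text
time_s: 21.58
eef_pos: [477.5, 274.0, 230.1]
ee_rot: [0.003, 0.698, 0.716, -0.001]
force: [0.4, -0.3, -1.3]
grip_width: 0.527
```

Emit:
play_rows:
  plan:
    - [-2,30,0,0,0,0,-1]
    - [0,10,-10,0,0,0,-1]
    - [0,2,-25,0,0,0,-1]
    - [0,0,-25,0,0,0,-1]
    - [0,0,-5,0,0,0,-1]

```text
time_s: 22.0
eef_pos: [473.6, 324.6, 163.7]
ee_rot: [0.004, 0.695, 0.719, 0.002]
force: [-0.5, 0.1, -0.9]
grip_width: 0.535
```

Emit:
play_rows:
  plan:
    - [-2,2,-18,0,0.005,0,-1]
    - [0,1,-25,0,0,0,-1]
    - [0,1,-22,0,0,0,-1]
    - [0,0,-8,0,0,0,-1]
    - [0,0,0,0,0,0,-1]

```text
time_s: 22.42
eef_pos: [472.6, 326.6, 89.3]
ee_rot: [0.003, 0.696, 0.718, -0.0]
force: [-0.5, -0.9, -0.4]
grip_width: 0.532
```

Emit:
play_rows:
  plan:
    - [0,0,-7,0,0,0,-1]
    - [0,0,-5,0,0,0,-1]
    - [0,0,-4,0,0,0,-1]
    - [0,0,-1,0,0,0,-1]
    - [0,0,0,0,0,0,-1]

```text
time_s: 22.83
eef_pos: [475.1, 326.5, 75.3]
ee_rot: [0.004, 0.696, 0.718, 0.003]
force: [-0.0, -0.4, -1.5]
grip_width: 0.53
```

Emit:
play_rows:
  plan:
    - [-2,0,-4,0,0,0,-1]
    - [0,0,-2,0,0,0,-1]
    - [0,0,0,0,0,0,-1]

```text
time_s: 23.08
eef_pos: [473.4, 326.9, 70.2]
ee_rot: [0.004, 0.696, 0.718, 0.004]
force: [0.2, -0.3, -0.6]
grip_width: 0.533
```

Release, rise, and back off away from the tray to look.

Emit:
play_rows:
  plan:
    - [0,0,-1,0,0,0,1]
    - [0,0,0,0,0,0,1]
    - [0,0,0,0,0,0,1]
    - [0,0,0,0,0,0,1]
    - [0,0,20,0,0.008,0,1]

```text
time_s: 23.5
eef_pos: [472.1, 326.3, 86.8]
ee_rot: [0.001, 0.696, 0.718, -0.001]
force: [-0.1, 1.1, -1.1]
grip_width: 0.998
```

Emit:
play_rows:
  plan:
    - [0,0,35,0,0,0,1]
    - [0,0,38,0,0,0,1]
    - [0,0,38,0,0,0,1]
    - [-10,25,25,0,0,0,1]
    - [-20,35,0,0,0,0,1]

```text
time_s: 23.92
eef_pos: [444.0, 382.8, 231.3]
ee_rot: [0.001, 0.699, 0.715, -0.0]
force: [1.7, -0.4, -0.1]
grip_width: 1.0
```

Emit:
play_rows:
  plan:
    - [-30,28,0,0,0,0,1]
    - [-30,28,0,0,0,0,1]
    - [-30,20,0,0,0,0,1]
    - [-10,5,0,0,0,0,1]
    - [0,0,0,0,0,0,1]

```text
time_s: 24.33
eef_pos: [337.3, 471.2, 234.7]
ee_rot: [0.001, 0.698, 0.716, 0.003]
force: [0.5, -0.4, -0.1]
grip_width: 1.0
```

Run:
```python
from rig import sense, optics
import cv2,numpy as np
s=sense();print(s['eef_pos'],s['time_s'])
c=optics.capture("top");np.savez("top9.npz",**c);a=cv2.resize(c["img"][150:240,95:250],None,fx=5,fy=5,interpolation=cv2.INTER_CUBIC);cv2.imwrite("pics/f1.png",a)
c=optics.capture("scene");b=c["img"][120:230,240:430];cv2.imwrite("pics/f2.png",cv2.resize(b,None,fx=4,fy=4,interpolation=cv2.INTER_CUBIC))
```

```text
[337.32077164 471.20391701 234.7085451 ] 24.3333
```

View pics/f1.png

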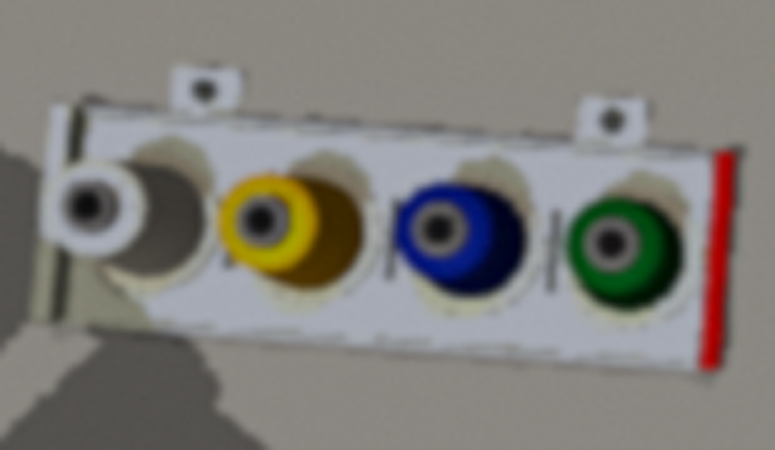

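View pics/f2.png

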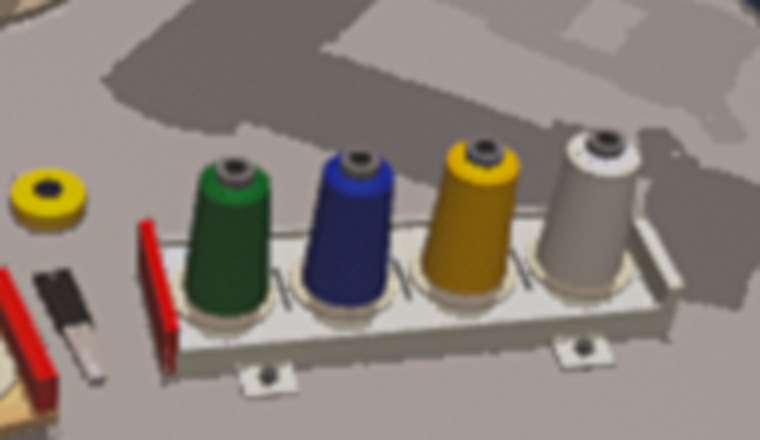

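The four cones stand upright on the felts, in order green, blue, yellow, white from the red end. Top view tube centres in the crop: (611,243), (439,229), (261,221), (89,206). I check those numerically, then hand in.

Run:
```python
from h import *
c=np.load("top9.npz")
Q=np.array([[454,92.7],[460,170.5],[466.1,248.2],[472.2,326]])
y=-.0778;R=np.array([[np.cos(y),-np.sin(y)],[np.sin(y),np.cos(y)]])
P=np.array([ray(c,(x+.5)/5-.5+95,(v+.5)/5-.5+150,117) for x,v in[(611,243),(439,229),(261,221),(89,206)]])
d=(P-Q)@R;print(d.round(1))
if abs(d).max()<9:
    from rig import ctrl;print(ctrl.finish_job())
```

```text
[[ 0.6  2.4]
 [ 1.4  0.2]
 [-0.7  0.3]
 [ 0.5 -2.1]]
the job is handed in; nothing more can be done
None
```

All four cones are on the tray in the rack's order: green, blue, yellow, white on pins 1 to 4 from the red end. The job was handed in at about 24 s, and no verdict was reported.

- **Position:** In the last top view, every tube top measured within 2.4 mm of its pin along both tray axes (limit 14 mm).
- **Standing:** The last scene view shows each cone upright and down on its felt. I judged tilt and seating by eye and from the height at release, which was within about 1.5 mm of the felt height.
- **Robot:** The gripper is open and well clear of everything. No noticeable contact force (under about 3 N) showed in any move report.
- **Mended on the way:** Green's first grip was at the upper end of the allowed band, so I reopened and took it lower before lifting.

No check failed. The top-view cone spacing on the rack came out 1.6% too wide, but the wrist camera agreed with the measured tops to about 2 mm, so I gripped at the measured tops rather than the fitted spacing.

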